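# Mount the bench pin on its keyhole rest

## Task

Mount the wooden bench pin on the sloping rest of the goldsmith's bench: swing the brass latch well out of the way, set the pin's plate flat on the rest with both screw heads through its round holes, and let go of it there. Then push it down the slope until both screws sit fully home at the ends of their slots, and swing the latch all the way back across behind the plate so that it cannot slide up again. Do not drop the plate, and leave the bangle, the stone box and the doming block where they are.

Things in the scene. Friction and masses are not known exactly. Their poses are not given: they have to be found in the camera images.
- mount: Fixed grey steel face of the sloping rest, 230 x 203 x 12 mm, sloping 20 degrees, low side towards the robot, turned up to 0.25 rad. Origin on its upper surface, 60 mm above the bench. Own x runs up the slope, y to the left across it, z out of the surface. It spans x = -55 to 175, y = -85 to 118 mm. The locked pin has pin_mid at x = 0, y = 0, z = 28 mm here and its x along this x.
- screw_right (a point): Centre of the top of the right brass screw head, at x = 20, y = -50, z = 13 mm in the mount's frame (same axes). Fixed. The shank is 9 mm in diameter and 8 mm long above the surface, the head on it 18 mm in diameter and 5 mm thick.
- screw_left (a point): The same for the left screw, at x = 20, y = 50, z = 13 mm in the mount's frame.
- pin_mid (a point): Half-way up the loose wooden bench pin, near its balance point, 28 mm above the underside of its aluminium plate (together 0.3 to 0.6 kg). Starts flat on the bench. Axes: z up out of the plate, x from the notched to the plain end, y across. From here the 6 mm thick plate spans x = -48 to 72, y = -75 to 75 mm; the solid wood block x = -50 to 42, y = -20 to 20, top 22 mm up; prongs go on to x = -99.
- hole_right (a point): On the plate's underside, centre of the right keyhole's round opening, 28 mm across, at x = -8, y = -50, z = -28 mm from pin_mid (same axes). From it a slot 13 mm wide runs in +x; the screw shank stops with its centre 28 mm from this point. Heads pass the holes when pin_mid is at x = 28, y = 0 mm in the mount's frame; friction then holds the let-go plate there until pushed with 1 to 3 N.
- hole_left (a point): The same for the left keyhole, at x = -8, y = 50, z = -28 mm from pin_mid.
- pin_end (a point): Middle of the plain end of the wooden block, an upright flat face 40 mm wide and 44 mm high, at x = 42 mm from pin_mid; a place to push the plate down the slope.
- latch (a joint): Angle of the brass latch, rad. 0: closed, across the rest towards the mount's -y, 3 mm up-slope of the locked plate's edge. Grows as the free end swings up the slope, to 1.6 (stops at both ends). Pivot at x = 84, y = 100 mm in the mount's frame, axis along its z. Bar 18 mm wide, 84 mm long, top 11.5 mm above the face. In the plate's way below 1.1 rad. Stays where left; 1 N at the post moves it.
- latch_post (a point): On the axis of the red upright post at the latch's free end, 75 mm from the pivot, to push the latch by. 16 mm in diameter, it stands from 11.5 to 49.5 mm above the mount's surface, this point 30 mm above it. At latch angle a it is at x = 84 + 75 sin a, y = 100 - 75 cos a mm in the mount's frame.
- bangle_mid (a point): Centre of a loose brass bangle lying flat, 68 mm across and 10 mm high; a bystander.
- box_mid (a point): Centre of a loose small wooden stone box, 75 x 75 x 34 mm; a bystander.
- doming_mid (a point): Centre of a loose dark steel doming block, 84 mm across and 18 mm high; a bystander.
There are look-alikes about, which are no part of the job. There is more than one size of the part that bears pin_mid; the job needs the larger.

How it is judged:
On the way, in this order (a step that is already met when the one before it is completed fails the run):
1. the latch is swung clear (value of joint latch above 1.15 rad), for 0.1 s.
2. the plate lies flat on the rest with both heads through the round holes, let go and still up the slope (x of pin_mid in the frame of mount between 0.016 and 0.036 m and y of pin_mid in the frame of mount between -0.008 and 0.008 m and z of pin_mid in the frame of mount below 0.0305 m and angle between the z axis of pin_mid and the z axis of mount, either way round below 0.05 rad and contact force between the fingers and plate below 0.2 N), for 0.2 s.
3. the plate is pushed home down the slope (x of pin_mid in the frame of mount between -0.004 and 0.004 m and z of pin_mid in the frame of mount below 0.0305 m), for 0.1 s.
4. the latch is swung back behind the plate (value of joint latch below 0.12 rad), for 0.2 s.
At the end, for the whole second after the job is handed in: The plate lies flat on the rest (within 2.5 mm and 0.05 rad) and locked: within 4 mm of fully home along and across the slope and 0.08 rad of square, at rest and released, with the latch closed to within 0.12 rad (all of step 3 and y of pin_mid in the frame of mount between -0.004 and 0.004 m and z of pin_mid in the frame of mount above 0.0255 m and angle between the z axis of pin_mid and the z axis of mount, either way round below 0.05 rad and angle between the x axis of pin_mid and the x axis of mount, either way round below 0.08 rad and value of joint latch below 0.12 rad and linear speed of plate below 0.01 m/s); the robot touches nothing.
It fails at once if the plate is dropped or thrown (it falls free, faster than 0.7 m/s with no finger on it) (linear speed of plate above 0.7 m/s and contact force between the fingers and plate below 0.1 N).
It fails at once if the bangle is moved by more than 30 mm (distance of bangle_mid from where it was at the start of the episode above 0.03 m).
It fails at once if the stone box is moved by more than 30 mm (distance of box_mid from where it was at the start of the episode above 0.03 m).
It fails at once if the doming block is moved by more than 30 mm (distance of doming_mid from where it was at the start of the episode above 0.03 m).
It also fails if it takes over 72 s, if anything falls off the work surface, if the arm or the gripper's body presses on something with over 40 N, if the wrist force passes 120 N, or if a joint passes its speed limit or range.

## Robot

A 6-joint arm with a two-finger parallel gripper is mounted at the origin on the work surface. World frame = base frame: x ahead of the robot, y to its left, z up, the work surface at z = 0. Lengths are in m, angles in rad, forces in N, time in s.
With the tool pointing down it reaches from about 0.35 to 0.925 m from the base axis. Payload 6.4 kg.
Tool frame: the origin (TCP) lies on the centre line of the jaws, within the pads' length; the fingertips stand env.tip_reach ahead of it and the grasp point (between the pads) lies 3 mm ahead of it (env.tip_reach is the distance from the TCP to the fingertips, in m); z points along the fingers, y is the line along which they close (so a half turn about z gives the same grasp; the last joint's range is limited). The gripper opens to 94 mm and grips with 3 to 60 N. Pads are 16 mm wide; open, the fingers measure 119 mm over their backs; the gripper's body (75 mm by 177 mm) begins 78 mm behind the grasp point.
Start: joints at [-1.381, 0.245, 1.558, -0, 1.339, -0.174], TCP at [0.231, -0.607, 0.227] pointing down, gripper open.
Joint ranges: [-3.13, 3.13], [-1.02, 2.26], [0.13, 2.54], [-0.95, 4.09], [0.21, 2.88], [-2.74, 2.74]. Speed limits (rad/s): [2.57, 2.57, 3.14, 3.14, 3.14, 3.14].

## Interface

Orientations are given as a unit quaternion [w, x, y, z].
In Python, from station import env, eyes gives the robot as it stands.
- The arm moves only by the tool drive_tool, never from a script. Its argument "series" is text: rows parted by semicolons, each of 6 numbers parted by spaces: the shift along the tool's x, y, z in mm, then the turn, a rotation vector about the tool's x, y, z in rad. A call has 1 to 20 rows; each row shifts and turns the commanded pose from where the row before left it, along the tool's axes as they then stand; what a row does not reach is not made up. A row lasts 1/12 s, in which the tool goes at most 41.7 mm and 7.16 degrees, less where a joint would pass 70% of its speed; a pose out of reach is approached as far as the arm can. A call with a gripper value outside its range is refused whole. "fingers" is the opening, from 0 (shut) to 1 (fully open), set as the call begins (left out, the last holds). The fingers move at their own pace and stop on an object; the grip force is fixed at half the most. Time passes only in rows, so rows that do not move let the fingers close. It gives the time, the measured TCP pose, the force and the opening at its end, in the units of the state.
- env.read_state(): the state, without advancing time (a new reading comes with each control period).
- eyes.camera(name): name is "side" or "top" or "wrist"; returns a dict with "color" (480x640x3 uint8, blue, green, red), "camera_matrix" (3x3 intrinsics, pixels), "D" ([k1, k2, p1, p2, k3] as OpenCV has them; the pictures are not rectified), "rvec" (rotation vector, rad) and "tvec" (3), from world to camera coordinates, as OpenCV has them. Camera axes: x right, y down, z forward; pixel columns grow to the right and rows downward; lengths in m; the calibration is good to about 2 mm. A picture is of the moment at which its call begins. There is no depth.
- env.hand_in(): hands the job in, once; it reports no verdict.
Trained networks look in a picture, given as the dict that the camera call returned (one of the last four; its "shot" number tells which), for a name from the list of things; names that differ only in an ending like _2 or _b are one class to them, and where a whole thing is asked for, a point or a joint stands for the part that bears it (a point fixed in the world has none). Each returns a list of dicts, best first, with "conf" (0 to 1); they miss things now and then, are a little off and sometimes report something else, mostly with a low value. They report only what shows in the picture. A call takes as long as a camera call. They do not tell look-alikes from the thing itself.
- eyes.spot_in(picture, name): "pixel" ([row, column] in pixels, amid what is visible of it).
- eyes.trace(picture, name): "pixels" (480x640 bool, what is visible of it) and "pixel" ([row, column] in pixels, amid what is visible of it).
The state is a dict: "time": time; "qpos": joint angles; "qd": joint speeds; "effort": joint torques, N m; "ee_pos": TCP position; "eef_rot": TCP orientation; "ft_force": force on the tool from outside, world axes, zero at the start; "moment": the same for the moment, N m; "opening": finger opening in m.
Only numpy, scipy, OpenCV 4.12 (cv2) and the standard library are available. Lean on these libraries where they do the work, as an engineer would, in place of code of your own. Each camera call takes 0.05 s, during which the arm holds its last target. There are 200 camera calls.

## Working session

There is one attempt and no reset: what is moved stays moved. The work goes in short steps, Python scripts to look and compute and a tool call to move; the robot and the scene stay as the last step left them, time stands still between calls to the robot, and variables do not carry over. Pictures are saved under pics/ and viewed, on a budget of 10 in all, crops included, one or two more only if the job needs it, and the job is handed in when it is done.

Besides the shell and the picture viewer there is one more tool, called after "Emit:" as name(argument=value, ...) on one line, values as JSON. drive_tool: Moves the arm, as the interface text tells. Its arguments: {"type":"object","properties":{"series":{"type":"string"},"fingers":{"type":"number"}},"required":["series"]}

```bash
ls; mkdir -p pics
python3 - <<'E'
from station import env, eyes
import cv2,numpy as np
print(env.tip_reach, env.read_state())
ims=[]
for n in ["top","side"]:
    p=eyes.camera(n); ims.append(p["color"]); cv2.imwrite(f"pics/{n}0.png",p["color"])
    print(n,p["camera_matrix"].tolist(),p["D"],p["rvec"],p["tvec"])
    for t in ["mount","screw_right","screw_left","pin_mid","hole_right","hole_left","pin_end","latch_post","latch","bangle_mid","box_mid","doming_mid"]:
        print(t,[(np.round(d["pixel"]).astype(int).tolist(),round(d["conf"],2)) for d in eyes.spot_in(p,t)][:5])
E
```

```text
pics
0.022 {'time': 0.0, 'qpos': array([-1.38107734e+00,  2.45822510e-01,  1.55896840e+00,  1.06440185e-06,
        1.33868280e+00, -1.74142600e-01]), 'qd': array([-1.71788702e-03, -1.13586354e-03, -7.79693989e-04,  1.05928361e-04,
        1.16644528e-03, -4.27444664e-05]), 'effort': array([ 6.98194253e-04, -4.15837455e+01, -3.14601123e+01,  6.83980342e-02,
        3.32034740e-02, -1.36301260e-04]), 'ee_pos': array([ 0.23120213, -0.60691318,  0.22636444]), 'eef_rot': array([-9.40504100e-04,  9.83495778e-01,  1.80928635e-01, -6.80714583e-06]), 'ft_force': array([ 0.74393876, -0.146224  , -0.95361881]), 'moment': array([-0.03373136, -0.0300952 ,  0.02681812]), 'opening': 0.09410188457870373}
top [[462.0670934447443, 0.0, 314.4500343667749], [0.0, 462.0670934447443, 239.34163656472006], [0.0, 0.0, 1.0]] [0.00703251 0.         0.         0.         0.        ] [ 2.11957297 -2.15688193  0.15092193] [0.11928463 0.52469409 0.90697333]
mount [([210, 460], 0.9)]
screw_right [([208, 459], 0.65), ([192, 442], 0.17)]
screw_left [([209, 461], 0.62)]
pin_mid [([256, 346], 0.97), ([240, 246], 0.89)
[... 356 characters left out ...]
13.97476461381086], [0.0, 544.1167910350442, 244.49149854009025], [0.0, 0.0, 1.0]] [-0.03900098  0.          0.          0.          0.        ] [ 0.36313009 -2.79557432  1.14986185] [0.53209889 0.06349136 1.09738858]
mount [([154, 325], 0.62)]
screw_right [([152, 326], 0.82)]
screw_left [([153, 322], 0.85)]
pin_mid [([241, 334], 0.95), ([321, 292], 0.56)]
hole_right [([242, 337], 0.78), ([316, 286], 0.57)]
hole_left [([242, 337], 0.86), ([319, 289], 0.56)]
pin_end [([320, 292], 0.97), ([242, 333], 0.82)]
latch_post [([146, 304], 0.6)]
latch [([146, 305], 0.7)]
bangle_mid [([292, 384], 0.84), ([321, 291], 0.59)]
box_mid [([271, 188], 0.87)]
doming_mid [([431, 391], 0.82), ([154, 324], 0.15)]
```

View pics/top0.png

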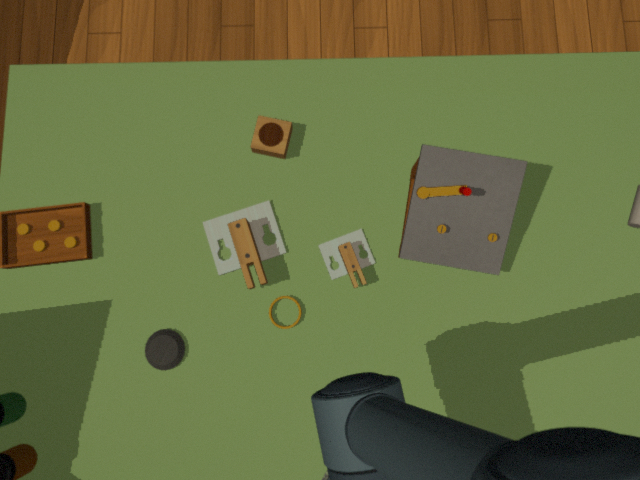

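View pics/side0.png

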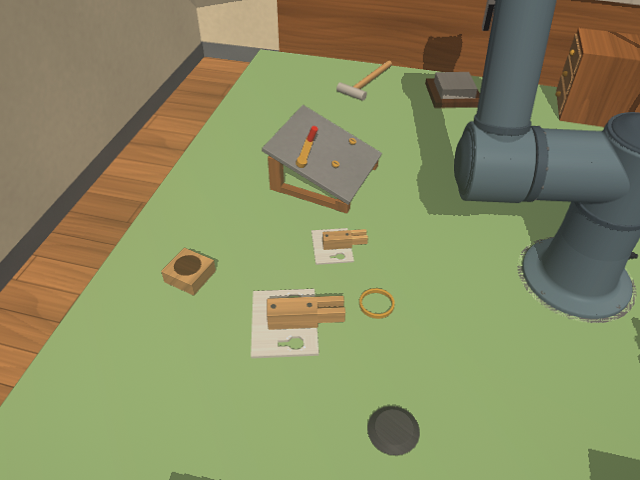

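Two plates with blocks, top view: (row 240, col 246) is large (~69 px wide, i.e. 150 mm) and (256, 346) is small (~40 px). The large one fits the 150 mm plate. I'll fit the poses from the corners and holes, and confirm in a crop.

```bash
cat > h.py <<'E'
import numpy as np, cv2
from scipy.spatial.transform import Rotation as R
from scipy.optimize import least_squares
def proj(p,X): return cv2.projectPoints(np.asarray(X,float).reshape(-1,1,3),p["rvec"],p["tvec"],p["camera_matrix"],np.asarray(p["D"]))[0][:,0]
def mountT(q): return R.from_euler("z",q[2])*R.from_euler("y",-np.deg2rad(20)),np.array([q[0],q[1],.06])
def pinT(q): return R.from_euler("z",q[2]),np.array([q[0],q[1],.028])
def W(T,P): return T[0].apply(np.atleast_2d(P)/1000.)+T[1]
def fit(f,obs,q0): # obs: list of (pic, pts mm, pix xy)
    res=lambda q:np.concatenate([(proj(p,W(f(q),P))-np.array(u)).ravel() for p,P,u in obs])
    s=least_squares(res,q0,loss="soft_l1",f_scale=2); return s.x,np.round(res(s.x).reshape(-1,2),1)
def to_tool(st,goal_p,goal_R): # shift mm in tool axes, rotvec in tool axes
    Rt=R.from_quat(np.roll(st["eef_rot"],-1)); return np.round(Rt.inv().apply(goal_p-st["ee_pos"])*1000,1),np.round((Rt.inv()*goal_R).as_rotvec(),3)
E
python3 - <<'E'
from h import *; from station import env,eyes
t=eyes.camera("top"); s=eyes.camera("side")
MC=[[175,118,0],[175,-85,0],[-55,-85,0],[-55,118,0],[20,50,13],[20,-50,13],[84,100,11.5]]
q,r=fit(mountT,[(t,MC,[(423,145),(526,160),(499,274),(400,259),(443,229),(493,238),(423,193)]),(s,MC,[(263,151),(305,107),(381,154),(348,199),(336,164),(353,141),(301,162)])],[.6,-.3,-.2])
print("mount",q,r.tolist())
PC=[[72,75,-22],[72,-75,-22],[-48,-75,-22],[-48,75,-22],[42,0,22]]
q2,r2=fit(pinT,[(t,PC[:4],[(204,220),(270,201),(286,250),(220,274)]),(s,PC[:4],[(251,356),(254,291),(315,290),(318,353)])],[.5,.1,.3])
print("pin",q2,r2.tolist())
for n,(r,c) in {"bangle":(312,286),"box":(136,271),"dome":(349,165)}.items():
    f=least_squares(lambda x:proj(t,[x[0],x[1],.015])[0]-(c,r),[.5,0]); print(n,f.x)
for a in (0,.2,.4): print(a,proj(t,W(mountT(q),[84+75*np.sin(a),100-75*np.cos(a),49.5])))
print("small", [proj(t,W(pinT(q2),PC)).round()])
cv2.imwrite("pics/crop.png",cv2.resize(t["color"][130:310,190:540],None,fx=2.2,fy=2.2,interpolation=cv2.INTER_CUBIC))
E
```

```text
mount [ 0.51302276 -0.18650857 -0.18205727] [[-1.5, -0.6], [1.2, 0.6], [0.3, 1.2], [-0.9, -0.2], [-1.6, 0.3], [-0.6, -0.5], [-0.6, 0.0], [-1.0, -4.0], [-2.8, -3.6], [1.3, -2.1], [2.4, 2.1], [-0.2, -1.5], [-0.5, -1.3], [0.9, -1.7]]
pin [0.52794454 0.25653125 0.29718111] [[-1.4, 1.6], [-0.5, -0.7], [0.2, 2.9], [-1.8, 0.8], [-0.9, -1.2], [-0.7, -1.4], [-0.4, -2.2], [-0.0, -0.4]]
bangle [0.38043441 0.17137276]
box [0.7602549  0.20131653]
dome [0.3101786  0.41853616]
0 [[465.90221445 201.31101932]]
0.2 [[466.84445512 193.25592538]]
0.4 [[466.13582339 185.21548837]]
small [array([[203., 222.],
       [269., 200.],
       [286., 253.],
       [218., 275.],
       [236., 220.]])]
```

View pics/crop.png

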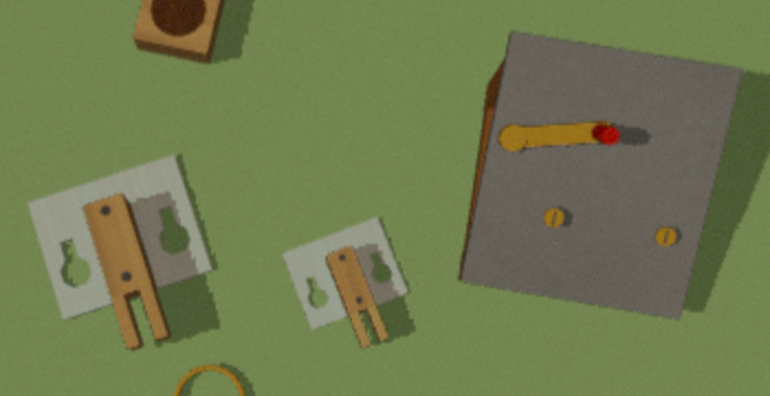

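The crop confirms it: the large plate is at crop (120,240), the small look-alike at (345,280). The screws are at (554,218) and (666,237), and the latch is about 0.25 rad open. Next I work out the move to above the rest.

```bash
cat >> h.py <<'E'
DOWN=R.from_matrix(np.diag([1.,-1,-1]))
MQ=np.array([.51302,-.18651,-.18206]); PQ=np.array([.52794,.25653,.29718])
def mgoal(P,q=None): T=mountT(MQ if q is None else q); return W(T,P)[0],T[0]*DOWN
def pgoal(P,q=None): T=pinT(PQ if q is None else q); return W(T,P)[0],T[0]*DOWN
E
python3 - <<'E'
from h import *; from station import env
st=env.read_state(); print(to_tool(st,*mgoal([40,10,170])))
E
```

```text
(array([ 400.7, -312.4,   -6. ]), array([-0.095,  0.34 ,  0.54 ]))
```

Emit:
drive_tool(series="28.6 -22.3 -0.4 0 0 0;28.6 -22.3 -0.4 0 0 0;28.6 -22.3 -0.4 0 0 0;28.6 -22.3 -0.4 0 0 0;28.6 -22.3 -0.4 0 0 0;28.6 -22.3 -0.4 0 0 0;28.6 -22.3 -0.4 0 0 0;28.6 -22.3 -0.4 0 0 0;28.6 -22.3 -0.4 0 0 0;28.6 -22.3 -0.4 0 0 0;28.6 -22.3 -0.4 0 0 0;28.6 -22.3 -0.4 0 0 0;28.6 -22.3 -0.4 0 0 0;28.6 -22.3 -0.4 0 0 0;0 0 0 -0.0158 0.0567 0.09;0 0 0 -0.0158 0.0567 0.09;0 0 0 -0.0158 0.0567 0.09;0 0 0 -0.0158 0.0567 0.09;0 0 0 -0.0158 0.0567 0.09;0 0 0 -0.0158 0.0567 0.09", fingers=0)

```text
time: 3.07
ee_pos: [0.4945, -0.1734, 0.2335]
eef_rot: [0.016, 0.98, -0.092, 0.174]
ft_force: [0.2, -0.1, 0.2]
opening: 0.0003
```

Run:
```python
from h import *; from station import env,eyes
st=env.read_state(); print(to_tool(st,*mgoal([40,10,170])),st["qpos"],st["time"],st["opening"])
p=eyes.camera("wrist"); cv2.imwrite("pics/w1.png",p["color"])
MC=[[20,50,13],[20,-50,13],[84,100,11.5],[102.6,27.3,49.5],[175,-85,0],[-55,-85,0],[-55,118,0]]
print(proj(p,W(mountT(MQ),MC)).round())
```

```text
(array([ 0.1, -0.5,  0. ]), array([ 0.   , -0.003, -0.004])) [-0.62967013 -0.27614684  2.09111445  0.17632771  1.01356464  1.05789939] 3.0667 0.00032774534337474986
[[276. 254.]
 [398. 253.]
 [209. 175.]
 [298. 150.]
 [447.  53.]
 [432. 330.]
 [204. 331.]]
```

View pics/w1.png

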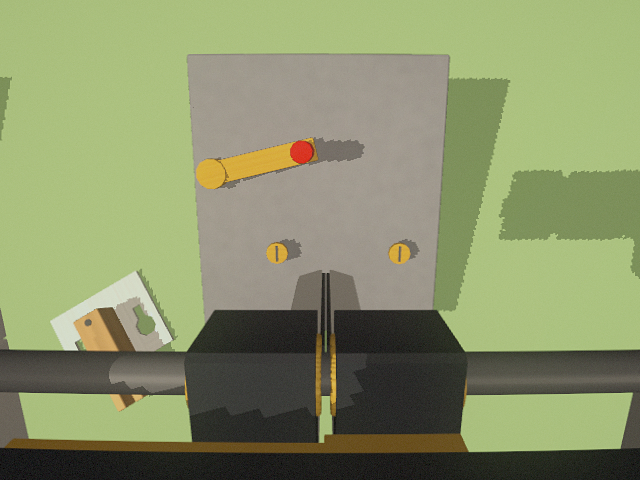

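Predicted points match the wrist picture within 1–2 px: screws at (277,253) and (400,253), pivot at (211,174), post at (302,152). The mount needs about a 1 mm correction. Next I push the latch up with shut fingers.

Emit:
drive_tool(series="7.5 -4.6 32 0 0 0;7.5 -4.6 32 0 0 0;7.5 -4.6 32 0 0 0;7.5 -4.6 32 0 0 0;8 0.5 0 0 0 0;8 0.5 0 0 0 0;7 -1 0 0 0 0;7 -1 0 0 0 0;7.5 -4.5 0 0 0 0;7.5 -4.5 0 0 0 0;5 -4.5 0 0 0 0;5 -4.5 0 0 0 0;4.5 -6 0 0 0 0;4.5 -6 0 0 0 0;0 22 0 0 0 0;9 0 0 0 0 0;9 0 0 0 0 0;0 -7.5 0 0 0 0;0 -7.5 0 0 0 0;0 -7.5 0 0 0 0", fingers=0)

```text
time: 4.78
ee_pos: [0.6507, -0.1503, 0.1516]
eef_rot: [0.016, 0.981, -0.089, 0.174]
ft_force: [0.5, -1.9, 0.1]
opening: 0.0004
```

Emit:
drive_tool(series="0 -7.5 0 0 0 0;0 0 0 0 0 0;0 10 0 0 0 0;0 10 -35 0 0 0;-5 0 -40 0 0 0;-10 0 -40 0 0 0;0 0 0 0 0 0", fingers=1)

```text
time: 5.37
ee_pos: [0.5959, -0.1551, 0.2628]
eef_rot: [0.018, 0.98, -0.089, 0.178]
ft_force: [1.0, -0.4, 0.8]
opening: 0.0439
```

```bash
sed -i 's/^MQ=np.array(\[.*\]); PQ/MQ=np.array([.5128,-.1877,-.18206]); PQ/' h.py
python3 - <<'E'
from h import *; from station import env,eyes
st=env.read_state(); print(st["qpos"])
p=eyes.camera("top"); d=eyes.spot_in(p,"latch_post"); print([(x["pixel"],x["conf"]) for x in d])
for a in (.8,1.,1.2,1.4,1.6): print(a,proj(p,W(mountT(MQ),[84+75*np.sin(a),100-75*np.cos(a),35])))
g=pgoal([0,0,130]); print("to above pin",to_tool(st,*g))
E
```

```text
[-0.48200491 -0.0670211   1.85658547  0.12024774  1.00873975  1.22410701]
[([216.2, 428.7], 0.38)]
0.8 [[458.66409385 170.2321501 ]]
1.0 [[453.44724809 164.2660915 ]]
1.2 [[447.06390461 159.50287258]]
1.4 [[439.77845299 156.14587651]]
1.6 [[431.89603904 154.33725697]]
to above pin (array([-169. , -392.8,   47.1]), array([ 0.089, -0.353, -0.474]))
```

Run:
```python
from h import *; from station import env,eyes
for n in ("side","wrist"):
    p=eyes.camera(n); c=p["color"].astype(int); m=(c[...,2]>120)&(c[...,1]<45)&(c[...,0]<45)
    ys,xs=np.nonzero(m); print(n,len(xs),xs.mean() if len(xs) else 0,ys.mean() if len(xs) else 0)
    for a in (1.,1.2,1.4,1.6): print(a,proj(p,W(mountT(MQ),[84+75*np.sin(a),100-75*np.cos(a),31 if n=="side" else 49.5])).round())
```

```text
side 0 0 0
1.0 [[289. 130.]]
1.2 [[283. 131.]]
1.4 [[279. 134.]]
1.6 [[275. 137.]]
wrist 5 257.2 208.4
1.0 [[308. 228.]]
1.2 [[288. 218.]]
1.4 [[267. 212.]]
1.6 [[244. 211.]]
```

Emit:
drive_tool(series="-14.1 -32.7 3.9 0 0 0;-14.1 -32.7 3.9 0 0 0;-14.1 -32.7 3.9 0 0 0;-14.1 -32.7 3.9 0 0 0;-14.1 -32.7 3.9 0 0 0;-14.1 -32.7 3.9 0 0 0;-14.1 -32.7 3.9 0 0 0;-14.1 -32.7 3.9 0 0 0;-14.1 -32.7 3.9 0 0 0;-14.1 -32.7 3.9 0 0 0;-14.1 -32.7 3.9 0 0 0;-14.1 -32.7 3.9 0 0 0;0 0 0 0.0148 -0.0588 -0.079;0 0 0 0.0148 -0.0588 -0.079;0 0 0 0.0148 -0.0588 -0.079;0 0 0 0.0148 -0.0588 -0.079;0 0 0 0.0148 -0.0588 -0.079;0 0 0 0.0148 -0.0588 -0.079;0 0 0 0 0 0", fingers=1)

```text
time: 7.15
ee_pos: [0.526, 0.2576, 0.1499]
eef_rot: [-0.003, 0.989, 0.149, -0.007]
ft_force: [0.6, 0.4, -0.4]
opening: 0.0939
```

Run:
```python
from h import *; from station import env,eyes
st=env.read_state(); print(to_tool(st,*pgoal([0,0,130])),st["qpos"],st["opening"])
p=eyes.camera("wrist"); s=eyes.camera("side")
print(proj(p,W(pinT(PQ),[[72,75,-22],[72,-75,-22],[42,20,22],[42,-20,22],[-8,50,-22],[-8,-50,-22]])).round())
print([proj(s,W(mountT(MQ),[84+75*np.sin(a),100-75*np.cos(a),31])).round() for a in (1.2,1.4)])
im=np.vstack([p["color"][:400],cv2.resize(s["color"][90:190,230:410],(640,356))])[:,:]
cv2.imwrite("pics/w2.png",cv2.resize(im,None,fx=.79,fy=.79,interpolation=cv2.INTER_AREA)); np.save("w2.npy",p["color"])
```

```text
(array([ 1.5,  1.5, -8.1]), array([-0.008,  0.014,  0.001])) [0.25835324 0.18545892 1.77678838 0.0084336  1.19327955 1.52782347] 0.09392362934053554
[[227. 131.]
 [433. 131.]
 [298. 178.]
 [361. 178.]
 [265. 238.]
 [394. 238.]]
[array([[283., 131.]]), array([[279., 134.]])]
```

View pics/w2.png

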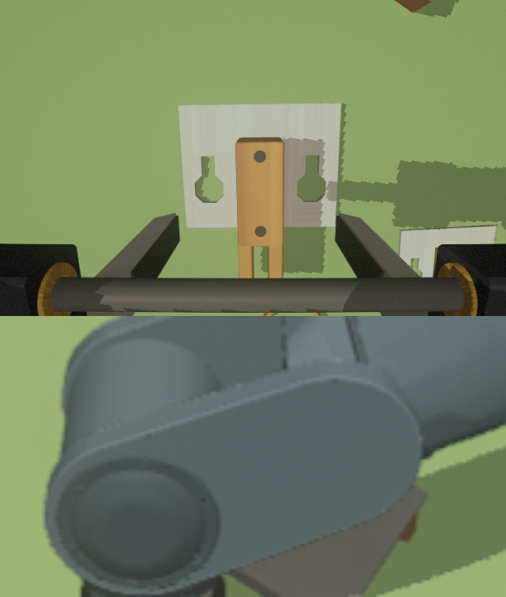

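The wrist view shows the big plate: its plain-end corners at about (227,134) and (432,130), its holes at (265,237) and (394,237). The prediction is within about 3 px. I refit quickly.

Run:
```python
from h import *; from station import env,eyes
st=env.read_state(); p=eyes.camera("wrist")
P=[[72,75,-22],[72,-75,-22],[-48,75,-22],[-48,-75,-22],[42,20,22],[42,-20,22],[-8,50,-22],[-8,-50,-22]]
u=np.array([(179,106),(341,103),(187,227),(337,227),(237,141),(282,141),(209,187),(311,187)])/.79
q,r=fit(pinT,[(p,P,u)],PQ); print(q,r.tolist())
print(to_tool(st,*pgoal([0,0,8],q)))
```

```text
[0.52705496 0.25642118 0.30626817] [[-0.6, -1.3], [0.3, -0.1], [-0.1, 0.3], [-2.3, -1.4], [-2.1, 0.4], [3.8, -0.3], [0.7, 2.1], [0.8, 0.8]]
(array([  3. ,   2.8, 114.1]), array([-0.008,  0.012, -0.011]))
```

Emit:
drive_tool(series="3 2.8 0 -0.008 0.012 -0.011;0 0 30 0 0 0;0 0 30 0 0 0;0 0 30 0 0 0;0 0 16 0 0 0;0 0 8 0 0 0;0 0 0 0 0 0", fingers=1)

```text
time: 7.88
ee_pos: [0.5277, 0.256, 0.0362]
eef_rot: [0.0, 0.988, 0.154, -0.0]
ft_force: [-0.5, 1.1, 0.3]
opening: 0.0941
```

Emit:
drive_tool(series="0 0 0 0 0 0;0 0 0 0 0 0;0 0 0 0 0 0;0 0 0 0 0 0;0 0 0 0 0 0;0 0 0 0 0 0;0 0 0 0 0 0;0 0 0 0 0 0", fingers=0)

```text
time: 8.55
ee_pos: [0.5295, 0.2564, 0.0384]
eef_rot: [-0.0, 0.988, 0.154, 0.002]
ft_force: [-0.6, 0.1, 1.1]
opening: 0.0441
```

```bash
sed -i 's/PQ=np.array(\[.*\])/PQ=np.array([.52705,.25642,.30627])/' h.py
python3 - <<'E'
from h import *; from station import env,eyes
st=env.read_state(); print(st["opening"],st["ft_force"],"tool in pin:",-to_tool(st,*pgoal([0,0,0]))[0],to_tool(st,*pgoal([0,0,0]))[1])
E
```

```text
0.044092457948297074 [-0.61423409  0.09649523  1.12202824] tool in pin: [  2.4   0.8 -10.4] [ 0.    -0.003  0.003]
```

Emit:
drive_tool(series="0 0 0 0 0 0;0 0 0 0 0 0;0 0 0 0 0 0;0 0 0 0 0 0")

```text
time: 8.88
ee_pos: [0.5295, 0.2565, 0.0383]
eef_rot: [-0.0, 0.988, 0.154, 0.002]
ft_force: [-0.4, 0.1, 1.2]
opening: 0.0397
```

Emit:
drive_tool(series="0 0 -5 0 0 0;0 0 -10 0 0 0;0 0 -15 0 0 0;0 0 -30 0 0 0;0 0 -30 0 0 0;0 0 -30 0 0 0;0 0 -20 0 0 0;0 0 0 0 0 0;0 0 0 0 0 0")

```text
time: 9.63
ee_pos: [0.5294, 0.2563, 0.1792]
eef_rot: [-0.0, 0.988, 0.154, 0.003]
ft_force: [-0.0, -0.3, -4.3]
opening: 0.0397
```

Run:
```python
from h import *; from station import env,eyes
st=env.read_state(); print(st["opening"],st["ft_force"],st["moment"],st["qpos"])
p=eyes.camera("wrist"); cv2.imwrite("pics/w3.png",p["color"])
# plate pose predicted if gripped rigidly at pin-frame TCP (2.4,-0.8,10.4)
Rt=R.from_quat(np.roll(st["eef_rot"],-1)); Rp=Rt*DOWN
T=(Rp,st["ee_pos"]-Rp.apply([.0024,-.0008,.0104]))
print(proj(p,W(T,[[72,75,-22],[72,-75,-22],[-48,75,-22],[-48,-75,-22],[42,20,22],[42,-20,22],[-8,50,-22],[-8,-50,-22]])).round().tolist())
print(to_tool(st,*mgoal([28,0,110])))
```

```text
0.03973224619909522 [-0.03357764 -0.26162447 -4.33924648] [-0.00222767  0.024827    0.06594925] [ 2.58309696e-01  1.47046709e-01  1.76260393e+00 -1.76045477e-04
  1.22665550e+00  1.52027009e+00]
[[162.0, 137.0], [486.0, 137.0], [184.0, 370.0], [465.0, 370.0], [270.0, 218.0], [378.0, 218.0], [226.0, 300.0], [423.0, 299.0]]
(array([-160.8,  412.6,    5.6]), array([-0.087,  0.337,  0.486]))
```

View pics/w3.png

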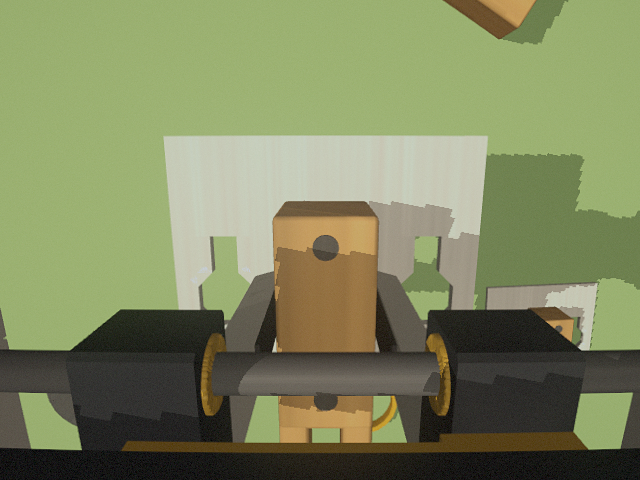

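The picture shows the plate gripped square: its plain-end corners are at (164,136) and (487,136), within 2 px of the rigid prediction. Next I carry it over the rest.

Emit:
drive_tool(series="-5 12 -8 0 0 0;-10 25 -3.9 0 0 0;-12 30 0 0 0 0;-12 30 0 0 0 0;-12 30 0 0 0 0;-12 30 0 0 0 0;-12 30 0 0 0 0;-12 30 0 0 0 0;-12 30 0 0 0 0;-12 30 0 0 0 0;-12 30 0 0 0 0;-12 30 0 0 0 0;-12 30 0 0 0 0;-10 25 0 0 0 0;-7.8 18.5 0 0 0 0;0 0 0 0 0 0")

```text
time: 11.02
ee_pos: [0.495, -0.1883, 0.1882]
eef_rot: [-0.0, 0.988, 0.152, 0.0]
ft_force: [-0.8, 0.6, -3.8]
opening: 0.0398
```

Emit:
drive_tool(series="0 0 0 -0.0109 0.0421 0.0608;0 0 0 -0.0109 0.0421 0.0608;0 0 0 -0.0109 0.0421 0.0608;0 0 0 -0.0109 0.0421 0.0608;0 0 0 -0.0109 0.0421 0.0608;0 0 0 -0.0109 0.0421 0.0608;0 0 0 -0.0109 0.0421 0.0608;0 0 0 -0.0109 0.0421 0.0608;0 0 0 0 0 0;0 0 0 0 0 0")

```text
time: 11.85
ee_pos: [0.4955, -0.1841, 0.1881]
eef_rot: [0.016, 0.981, -0.089, 0.17]
ft_force: [0.3, -0.3, -3.6]
opening: 0.0402
```

Run:
```python
from h import *; from station import env,eyes
st=env.read_state(); print(st["qpos"],to_tool(st,*mgoal([29.8,-.2,68.4])))
p=eyes.camera("wrist"); cv2.imwrite("pics/w4.png",p["color"])
print([(a,proj(p,W(mountT(MQ),[84+75*np.sin(a),100-75*np.cos(a),49.5])).round().tolist()) for a in (1.2,1.4,1.6)])
```

```text
[-0.6463939  -0.20326507  2.11685264  0.18942021  0.92732293  1.01457796] (array([ 3. ,  0.6, 58.1]), array([0.   , 0.006, 0.001]))
[(1.2, [[191.0, 29.0]]), (1.4, [[164.0, 22.0]]), (1.6, [[137.0, 20.0]])]
```

View pics/w4.png

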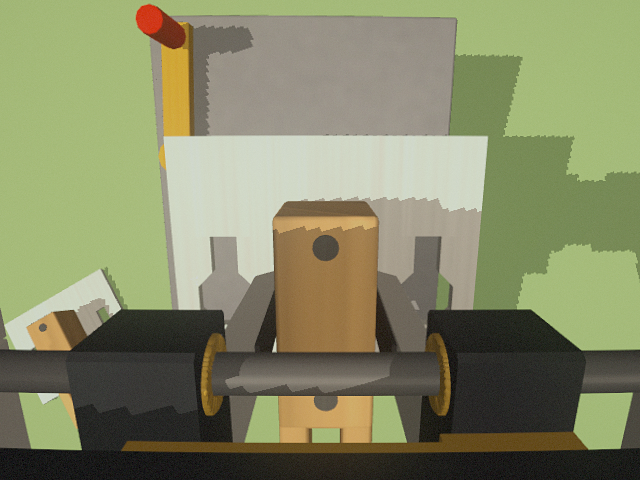

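The latch is open at about 1.5 rad (post top at (149,18)), and the grip is unchanged. I lower the plate.

Emit:
drive_tool(series="3 0.6 8 0 0.006 0.001;0 0 15 0 0 0;0 0 15 0 0 0;0 0 15 0 0 0;0 0 8 0 0 0;0 0 5 0 0 0;0 0 5 0 0 0;0 0 4 0 0 0;0 0 4 0 0 0;0 0 3 0 0 0;0 0 0 0 0 0;0 0 0 0 0 0")

```text
time: 12.9
ee_pos: [0.5274, -0.1913, 0.114]
eef_rot: [0.017, 0.98, -0.09, 0.175]
ft_force: [0.3, 0.3, -3.2]
opening: 0.0401
```

Run:
```python
from h import *; from station import env,eyes
st=env.read_state(); print(to_tool(st,*mgoal([29.8,-.2,38.4])),st["ft_force"],st["moment"])
```

```text
(array([-2.8, -0.7,  7.2]), array([ 0.002, -0.004, -0.001])) [ 0.31370057  0.25074464 -3.24383117] [ 0.12499022  0.44111283 -0.01253749]
```

Emit:
drive_tool(series="-2.8 -0.7 0 0 0 0;0 0 2 0 0 0;0 0 2 0 0 0;0 0 0 0 0 0")

```text
time: 13.23
ee_pos: [0.5261, -0.1902, 0.1087]
eef_rot: [0.016, 0.98, -0.09, 0.175]
ft_force: [-0.4, 0.6, -3.6]
opening: 0.0398
```

Emit:
drive_tool(series="0 0 1.5 0 0 0;0 0 1.5 0 0 0;0 0 0 0 0 0;0 0 0 0 0 0")

```text
time: 13.57
ee_pos: [0.5273, -0.1905, 0.1062]
eef_rot: [0.017, 0.98, -0.09, 0.175]
ft_force: [0.0, -0.7, -4.6]
opening: 0.0395
```

Run:
```python
from h import *; from station import env,eyes
st=env.read_state(); print(to_tool(st,*mgoal([29.8,-.2,38.4])),st["ft_force"],st["moment"])
```

```text
(array([ 0.1,  0. , -0. ]), array([ 0.001, -0.004, -0.001])) [ 0.0476123  -0.65281248 -4.57444651] [ 0.12628575  0.44580742 -0.04634544]
```

Emit:
drive_tool(series="0 0 1 0 0 0;0 0 0 0 0 0")

```text
time: 13.73
ee_pos: [0.5275, -0.1906, 0.106]
eef_rot: [0.017, 0.98, -0.09, 0.175]
ft_force: [-6.9, 3.9, 5.5]
opening: 0.0398
```

Emit:
drive_tool(series="0 0 1 0 0 0;0 0 0 0 0 0")

```text
time: 13.9
ee_pos: [0.5276, -0.1906, 0.106]
eef_rot: [0.016, 0.981, -0.089, 0.174]
ft_force: [-15.6, 4.4, 14.5]
opening: 0.0395
```

Emit:
drive_tool(series="0 0 1 0 0 0;0 0 0 0 0 0")

```text
time: 14.07
ee_pos: [0.5279, -0.1906, 0.1059]
eef_rot: [0.016, 0.981, -0.089, 0.174]
ft_force: [-22.3, 7.4, 23.3]
opening: 0.0402
```

Emit:
drive_tool(series="0 0 -2.7 0 0 0;0 0 0 0 0 0")

```text
time: 14.23
ee_pos: [0.5277, -0.1909, 0.1069]
eef_rot: [0.017, 0.98, -0.09, 0.176]
ft_force: [0.7, 0.6, -3.5]
opening: 0.0396
```

Emit:
drive_tool(series="0 0 0 0 0 0;0 0 0 0 0 0;0 0 0 0 0 0;0 0 0 0 0 0;0 0 0 0 0 0;0 0 0 0 0 0", fingers=0.7)

```text
time: 14.73
ee_pos: [0.5275, -0.1906, 0.1061]
eef_rot: [0.017, 0.98, -0.09, 0.175]
ft_force: [-0.5, 0.5, 0.5]
opening: 0.0658
```

Emit:
drive_tool(series="0 0 -15 0 0 0;0 0 -30 0 0 0;0 0 -30 0 0 0;0 0 -30 0 0 0;0 0 0 0 0 0;0 0 0 0 0 0", fingers=0.7)

```text
time: 15.23
ee_pos: [0.4924, -0.1845, 0.2066]
eef_rot: [0.018, 0.98, -0.09, 0.177]
ft_force: [1.0, -0.1, -0.1]
opening: 0.0659
```

Run:
```python
from h import *; from station import env,eyes
st=env.read_state(); print(to_tool(st,*mgoal([29.8,-.2,38.4])),st["ft_force"],st["opening"])
p=eyes.camera("wrist"); cv2.imwrite("pics/w5.png",p["color"])
pm=lambda x:W(mountT(MQ),np.array([[72,75,-22],[72,-75,-22],[42,20,22],[42,-20,22],[-8,50,-22],[-8,-50,-22]])+[x,0,28])
print(proj(p,pm(28)).round().tolist(), "screws",proj(p,W(mountT(MQ),[[20,50,13],[20,-50,13]])).round().tolist())
```

```text
(array([ -1.8,  -0.7, 106.4]), array([ 0.003, -0.008, -0.001])) [ 1.01196373 -0.13535177 -0.0900693 ] 0.06588664846828506
[[220.0, 142.0], [427.0, 142.0], [292.0, 189.0], [355.0, 189.0], [259.0, 249.0], [389.0, 249.0]] screws [[257.0, 252.0], [391.0, 251.0]]
```

View pics/w5.png

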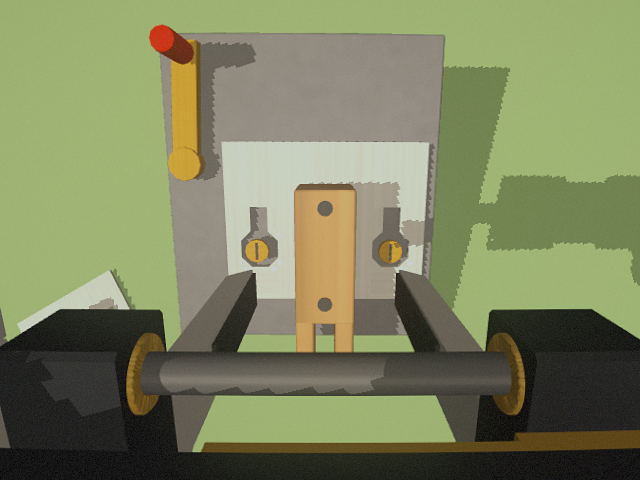

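Both screw heads show in the round holes, at (257,251) and (390,251). The plate is flat and about 1 mm off centre. I shut the fingers, go behind the block and push.

Emit:
drive_tool(series="20 0 0 0 0 0;20 0 0 0 0 0;22 0 0 0 0 0;0 0 30 0 0 0;0 0 30 0 0 0;0 0 30 0 0 0;0 0 20.8 0 0 0;0 0 0 0 0 0;0 0 0 0 0 0;-5 0 0 0 0 0;-5 0 0 0 0 0;-4 0 0 0 0 0;-4 0 0 0 0 0;-4 0 0 0 0 0;-4 0 0 0 0 0;-4 0 0 0 0 0;0 0 0 0 0 0", fingers=0)

```text
time: 16.7
ee_pos: [0.558, -0.1961, 0.1112]
eef_rot: [0.016, 0.98, -0.09, 0.175]
ft_force: [0.6, -1.0, 0.5]
opening: 0.0004
```

Run:
```python
from h import *; from station import env,eyes
st=env.read_state(); print(to_tool(st,*mgoal([50,-1,34])),st["ft_force"],st["opening"])
```

```text
(array([-10.7,   0.9,  -1.6]), array([ 0.001, -0.003, -0.001])) [ 0.57538667 -1.00142164  0.50787397] 0.0004279345330218984
```

Emit:
drive_tool(series="-3 0 0 0 0 0;-3 0 0 0 0 0;-2 0 0 0 0 0;-1 0 0 0 0 0;0 0 0 0 0 0;0 0 0 0 0 0")

```text
time: 17.2
ee_pos: [0.5506, -0.1949, 0.1086]
eef_rot: [0.017, 0.98, -0.09, 0.175]
ft_force: [0.6, -1.1, 1.1]
opening: 0.0004
```

Emit:
drive_tool(series="-1 0 0 0 0 0;0 0 0 0 0 0")

```text
time: 17.37
ee_pos: [0.5499, -0.1949, 0.1084]
eef_rot: [0.017, 0.98, -0.09, 0.175]
ft_force: [1.8, -1.1, -0.5]
opening: 0.0006
```

Emit:
drive_tool(series="-1 0 0 0 0 0;0 0 0 0 0 0")

```text
time: 17.53
ee_pos: [0.5496, -0.1949, 0.1086]
eef_rot: [0.017, 0.98, -0.09, 0.176]
ft_force: [5.4, -1.0, 0.1]
opening: 0.0005
```

Run:
```python
from h import *; from station import env,eyes
st=env.read_state(); print(to_tool(st,*mgoal([50,-1,34])),st["ft_force"],st["opening"])
```

```text
(array([-1.9,  0.6, -1.2]), array([ 0.002, -0.007, -0.002])) [ 5.3654359  -0.97076419  0.1235463 ] 0.0004700452196803876
```

Emit:
drive_tool(series="-1 0 0 0 0 0;0 0 0 0 0 0")

```text
time: 17.7
ee_pos: [0.5493, -0.1949, 0.1088]
eef_rot: [0.017, 0.98, -0.091, 0.177]
ft_force: [6.8, -0.0, 0.6]
opening: 0.0004
```

Emit:
drive_tool(series="-1 0 0 0 0 0;0 0 0 0 0 0;0 0 0 0 0 0")

```text
time: 17.95
ee_pos: [0.5491, -0.1949, 0.1091]
eef_rot: [0.017, 0.98, -0.091, 0.178]
ft_force: [8.4, 0.6, 1.3]
opening: 0.0009
```

Emit:
drive_tool(series="5 0 0 0 0 0;8 0 0 0 0 0;0 0 -20 0 0 0;0 0 -30 0 0 0;-10 0 -30 0 0 0;-15 0 -20 0 0 0;-20 0 0 0 0 0;0 0 0 0 0 0;0 0 0 0 0 0")

```text
time: 18.7
ee_pos: [0.4828, -0.182, 0.1892]
eef_rot: [0.016, 0.98, -0.091, 0.174]
ft_force: [0.7, -0.6, 0.2]
opening: 0.0003
```

Run:
```python
from h import *; from station import env,eyes
st=env.read_state(); print(to_tool(st,*mgoal([0,0,0])))
p=eyes.camera("wrist"); cv2.imwrite("pics/w6.png",p["color"])
pm=lambda x:W(mountT(MQ),np.array([[72,75,-22],[72,-75,-22],[42,20,22],[42,-20,22]])+[x,0,28])
print(proj(p,pm(0)).round().tolist(), proj(p,pm(4)).round().tolist(),"screws",proj(p,W(mountT(MQ),[[20,50,13],[20,-50,13]])).round().tolist())
```

```text
(array([-15.9,   0. , 131.8]), array([ 0.001, -0.003, -0.002]))
[[217.0, 160.0], [432.0, 159.0], [292.0, 212.0], [358.0, 212.0]] [[217.0, 154.0], [433.0, 153.0], [292.0, 206.0], [358.0, 205.0]] screws [[255.0, 235.0], [396.0, 234.0]]
```

View pics/w6.png

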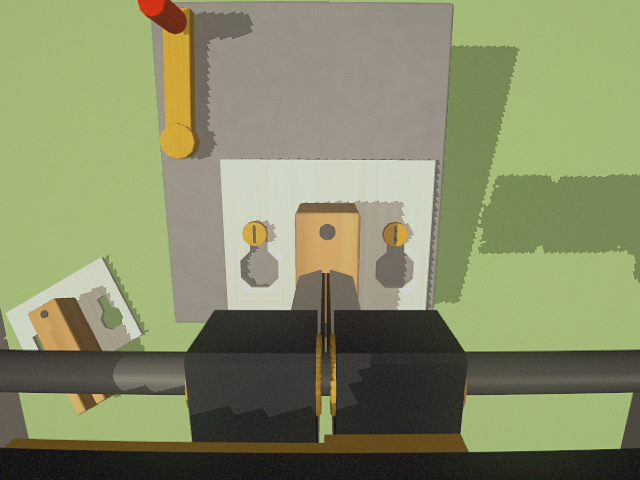

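The plate is home: its edge is at row 160, as predicted for x = 0, with the screws at the slot ends at (254,234) and (396,234). Now I swing the latch back, first from the +y side of the post.

Emit:
drive_tool(series="23.4 -21.7 5 0 0 0;23.4 -21.7 5 0 0 0;23.4 -21.7 5 0 0 0;23.4 -21.7 5 0 0 0;23.4 -21.7 5 0 0 0;23.4 -21.7 5 0 0 0;0 0 30 0 0 0;0 0 30 0 0 0;0 5 0 0 0 0;0 5 0 0 0 0;0 5 0 0 0 0;-0.7 5 0 0 0 0;-0.7 5 0 0 0 0;-0.7 5 0 0 0 0;-1.3 4 0 0 0 0;-1.3 4 0 0 0 0;-1.3 4 0 0 0 0;-2 4.3 0 0 0 0;-2 4.3 0 0 0 0;-2 4.3 0 0 0 0")

```text
time: 20.42
ee_pos: [0.6457, -0.1362, 0.1496]
eef_rot: [0.016, 0.98, -0.09, 0.175]
ft_force: [-1.1, 2.1, 1.3]
opening: 0.0006
```

Run:
```python
from h import *; from station import env,eyes
st=env.read_state(); print(to_tool(st,*mgoal([144,75,42])),st["ft_force"],st["qpos"])
p=eyes.camera("wrist"); c=p["color"].astype(int); m=(c[...,2]>110)&(c[...,1]<70)&(c[...,0]<70)
ys,xs=np.nonzero(m); print(len(xs),np.median(xs),np.median(ys))
print([(a,proj(p,W(mountT(MQ),[84+75*np.sin(a),100-75*np.cos(a),49.5])).round().tolist()) for a in (.6,.9,1.2,1.5)])
```

```text
(array([-0.7, -0.3,  0.7]), array([ 0.001, -0.004, -0.001])) [-1.13865596  2.12720739  1.27149655] [-0.40997933  0.1657233   1.83203378  0.10717513  0.80230045  1.28317738]
1045 373.0 293.0
[(0.6, [[413.0, 352.0]]), (0.9, [[378.0, 316.0]]), (1.2, [[330.0, 290.0]]), (1.5, [[275.0, 279.0]])]
```

Latch is at about 0.9 rad, as planned. Next I push from the up-slope side.

Emit:
drive_tool(series="0 -5 0 0 0 0;15 0 0 0 0 0;15 0 0 0 0 0;0 14 0 0 0 0;0 14 0 0 0 0;-7 0 0 0 0 0;-7 0 0 0 0 0;-5 4 0 0 0 0;-5 4 0 0 0 0;-5 3.7 0 0 0 0;-5 3.7 0 0 0 0;-5 2.8 0 0 0 0;-5 2.8 0 0 0 0;-5 1.6 0 0 0 0;-5 1.6 0 0 0 0;-5 1 0 0 0 0;-5 1 0 0 0 0;-4 0.3 0 0 0 0;0 0 0 0 0 0")

```text
time: 22.05
ee_pos: [0.6007, -0.1775, 0.1355]
eef_rot: [0.016, 0.981, -0.09, 0.174]
ft_force: [0.4, 0.4, 0.1]
opening: 0.0008
```

Emit:
drive_tool(series="-2 0 0 0 0 0;-2 0 0 0 0 0;0 0 0 0 0 0")

```text
time: 22.3
ee_pos: [0.598, -0.1772, 0.1349]
eef_rot: [0.016, 0.98, -0.09, 0.175]
ft_force: [0.2, -0.1, -0.1]
opening: 0.0002
```

Emit:
drive_tool(series="-1 0 0 0 0 0;-1 0 0 0 0 0;0 0 0 0 0 0")

```text
time: 22.55
ee_pos: [0.5972, -0.1772, 0.1351]
eef_rot: [0.017, 0.98, -0.09, 0.176]
ft_force: [4.6, -0.8, -1.4]
opening: 0.0006
```

Run:
```python
from h import *; from station import env,eyes
st=env.read_state(); print(to_tool(st,*mgoal([100,25,42])),st["ft_force"])
```

```text
(array([-1.9,  0.6,  0.8]), array([ 0.002, -0.006, -0.002])) [ 4.64536952 -0.84437623 -1.39689692]
```

Emit:
drive_tool(series="-1 0 0 0 0 0;0 0 0 0 0 0;0 0 0 0 0 0")

```text
time: 22.8
ee_pos: [0.5969, -0.1772, 0.1352]
eef_rot: [0.017, 0.98, -0.09, 0.177]
ft_force: [7.4, -0.1, -2.6]
opening: 0.0007
```

Emit:
drive_tool(series="6 0 0 0 0 0;8 0 0 0 0 0;0 0 -20 0 0 0;0 0 -30 0 0 0;-20 0 -30 0 0 0;-30 10 -20 0 0 0;-20 0 0 0 0 0;0 0 0 0 0 0;0 0 0 0 0 0")

```text
time: 23.55
ee_pos: [0.5079, -0.1709, 0.2087]
eef_rot: [0.017, 0.98, -0.091, 0.175]
ft_force: [0.3, 0.5, -0.0]
opening: 0.0003
```

Run:
```python
from h import *; from station import env,eyes
st=env.read_state(); print(st["time"],st["ft_force"])
p=eyes.camera("wrist"); cv2.imwrite("pics/w7.png",p["color"])
pm=lambda x:W(mountT(MQ),np.array([[72,75,-22],[72,-75,-22]])+[x,0,28])
print(proj(p,pm(0)).round().tolist())
print([(a,proj(p,W(mountT(MQ),[84+75*np.sin(a),100-75*np.cos(a),49.5])).round().tolist()) for a in (0,.1,.2)])
```

```text
23.55 [ 0.33576399  0.49873544 -0.00502423]
[[244.0, 198.0], [447.0, 197.0]]
[(0, [[310.0, 187.0]]), (0.1, [[309.0, 175.0]]), (0.2, [[307.0, 163.0]])]
```

View pics/w7.png

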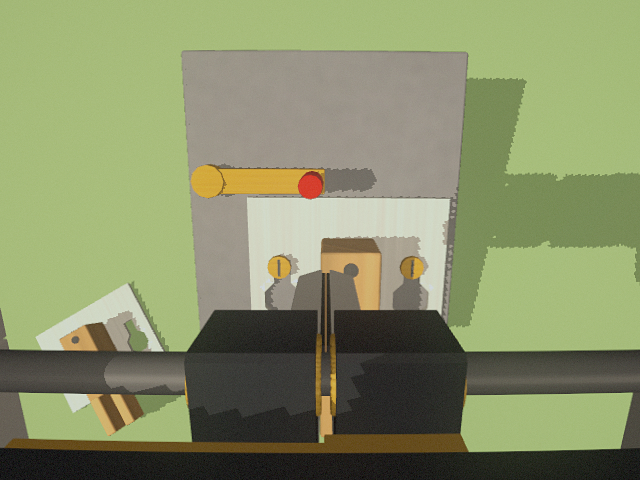

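The post top at (310,186) gives a latch angle of about 0.01. The plate edge is at row 198, the predicted home row, and the robot is clear. I hand in.

```bash
python3 -c "
from station import env
print(env.hand_in())"
```

```text
the job is handed in; nothing more can be done
None
```

The bench pin is mounted, pushed home and locked, and I handed the job in at about 23.6 s of the 72 s allowed. I swung the latch open to about 1.5 rad and set the larger plate on the rest with both screw heads through its round holes. I then let go, pushed the plate home and swung the latch back behind it.

- **Plate:** in the last wrist picture its upper edge lies where x = 0 predicts, within about 1 px. Both screws sit at the ends of their slots, and the push met a firm stop at about 8 N.
- **Across the slope:** the plate sits about 2 mm towards -y. That is the slots' own play and within the 4 mm limit.
- **Latch:** the post shows it closed at about 0.01 rad, against its stop at about 7 N. The arm is well clear of everything and reads no contact force.
- **Small disagreement:** both final pushes met their stops about 2 mm earlier than I had worked out. The likely cause is that the shut fingers are about 2 mm thicker that way than I assumed, and the picture agrees with fully home.
- **Not checked:** I did not measure the bangle, stone box and doming block again at the end. The arm's path kept away from them, and I saw no unexpected contact forces.

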